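Make up two pottery class kits

ROBOT

A 6-joint arm with a two-finger parallel gripper is mounted at the origin on the work surface. World frame = base frame: x ahead of the robot, y to its left, z up, the work surface at z = 0. Lengths are in mm, angles in rad, forces in N, time in s.
With the tool pointing down it reaches from about 250 to 800 mm from the base axis. Payload 3.9 kg.
Tool frame: the origin (TCP) lies on the centre line of the jaws, within the pads' length; the fingertips stand 22 mm ahead of it and the grasp point (between the pads) lies 3 mm ahead of it; z points along the fingers, y is the line along which they close (so a half turn about z gives the same grasp; the last joint's range is limited). The gripper opens to 85 mm and grips with 20 to 120 N. Pads are 22 mm wide; open, the fingers measure 114 mm over their backs; the gripper's body (76 mm by 85 mm) begins 54 mm behind the grasp point. The pads swing forward as they close: fully open they stand 13 mm farther back than shut.
Start: joints at [-1.181, 0.26, -0.138, 1.173, 0, 1.571], TCP at [199.497, -485.609, 253.304] pointing down, gripper open.
Joint ranges: [-2.78, 2.78], [-0.83, 1.72], [-1.28, 1.37], [-1.9, 2.12], [-1.57, 1.48], [-3.14, 3.14]. Speed limits (rad/s): [2.57, 2.57, 3.14, 3.14, 3.14, 3.14].

INTERFACE

Orientations are given as [roll, pitch, yaw] about the fixed x, y, z axes, in that order (R = Rz(yaw) Ry(pitch) Rx(roll)).
In Python, from workcell import bot, grab_frame, sign_off gives the robot as it stands.
- The arm moves only by the tool play_rows, never from a script. Its argument "deltas" is a list of rows, each an object of numbers: "jaw": the opening, from 0 (shut) to 1 (fully open); "x", "y", "z": the shift along the tool's x, y, z in m; "ax", "ay", "az": the turn, a rotation vector about the tool's x, y, z in degrees. In form: [{"jaw": .., "x": .., "y": .., "z": .., "ax": .., "ay": .., "az": ..}, ...]. A call has 1 to 8 rows; each row is the pose to reach, as a shift and turn from the pose commanded when the call began, along the tool's axes at that moment; what a row does not reach only later rows make up. A row lasts 1/12 s, in which the tool goes at most 41.7 mm and 7.16 degrees, less where a joint would pass 70% of its speed; a pose out of reach is approached as far as the arm can. A call with a gripper value outside its range is refused whole. The fingers move at their own pace and stop on an object; "grip_force" is the grip in N (left out, the last holds). Time passes only in rows, so rows that repeat a pose let the fingers close. It gives the time, the measured TCP pose, the force, the opening and the grip force at its end, in the units of the state.
- bot.get_obs(): the state, without advancing time (a new reading comes with each control period).
- grab_frame(name): name is "scene" or "top"; returns a dict with "pixels" (400x640x3 uint8, red, green, blue), "range_z" (400x640 float32, mm along the optical axis (not along the pixel's ray), 0 where there is no reading), "camera_matrix" (3x3 intrinsics, pixels), "k1" (the pictures are not rectified: a ray, as slopes to the right and down, at radius r is drawn at 1 + k1 r^2 times it, then the intrinsics apply), "cam_to_world" (4x4, takes a point from camera to world coordinates). Camera axes: x right, y up, looking along -z (the intrinsics and any distortion apply to the point x, -y, -z); pixel columns grow to the right and rows downward; lengths in mm; the calibration is good to about 2 mm. A picture is of the moment at which its call begins.
- sign_off(): hands the job in; it is judged then, once.
The state is a dict: "time": time; "q": joint angles; "dq": joint speeds; "effort": joint torques, N m; "tool_pos": TCP position; "tcp_rot": TCP orientation; "wrist_force": force on the tool from outside, world axes, zero at the start; "moment": the same for the moment, N m; "grip_width": finger opening in mm; "grip_force": force on a finger pad.
Only numpy, scipy, OpenCV 4.12 (cv2) and the standard library are available. Lean on these libraries where they do the work, as an engineer would, in place of code of your own. Each camera call takes 0.05 s, during which the arm holds its last target. There are 200 camera calls.

TASK

Make up the two class kits. The blue tray gets the loop tool lying flat in its long compartment, and the red-lidded jar and the stamp standing upright in its two small compartments, one in each; the yellow tray gets the wooden modelling knife lying flat in its long compartment and the black-lidded jar upright in either small compartment. Leave the green-lidded jar and the unfired clay pinch pot standing where they are.

Things in the scene. Friction and masses are not known exactly. Their poses are not given: they have to be found in the camera images.
- blue_tray: blue plastic tray, fixed, 158 (x) by 149 mm (y). Origin: centre of underside, z up. Floor 3 mm thick; outer walls 12 mm high, 4 thick; partitions 8 mm high, 3 thick (heights from the underside). Long compartment 150 by 76 mm on the +y side, centre x 0, y +32.5 mm. Two small compartments, 73.5 (x) by 62 mm (y), on the -y side, centres x +38 and -38, y -39.5 mm.
- yellow_tray: yellow plastic tray, fixed, 158 (x) by 149 mm (y). Origin: centre of underside, z up. Floor 3 mm thick; outer walls 12 mm high, 4 thick; partitions 8 mm high, 3 thick (heights from the underside). Long compartment 150 by 76 mm on the +y side, centre x 0, y +32.5 mm. Two small compartments, 73.5 (x) by 62 mm (y), on the -y side, centres x +38 and -38, y -39.5 mm.
- red_jar: round white glaze jar with a red lid, upright, loose, about 0.12 kg: body 40 mm in diameter and 42 mm high, lid 37 mm in diameter and 16 mm high on top, 58 mm in all. Origin: centre of its underside, z up.
- black_jar: round white glaze jar with a black lid, upright, loose, about 0.12 kg: body 40 mm in diameter and 42 mm high, lid 37 mm in diameter and 16 mm high on top, 58 mm in all. Origin: centre of its underside, z up.
- green_jar: round white glaze jar with a green lid, upright, loose, about 0.12 kg: body 40 mm in diameter and 42 mm high, lid 37 mm in diameter and 16 mm high on top, 58 mm in all. Origin: centre of its underside, z up. Belongs to no kit: stays where it is.
- stamp: round clay stamp, upright, loose, about 0.08 kg, 56 mm high: terracotta foot 40 mm in diameter and 14 mm high, dark wooden neck 20 mm in diameter up to 26 mm, dark wooden knob 28 mm in diameter from 26 to 56 mm height, to be gripped. Origin: centre of its underside, z up.
- loop_tool: loop (trimming) tool with dark wooden handle, brass ferrule and a steel wire loop 22 mm wide at its working end, 130 mm long, lying flat, loose, about 0.05 kg. Origin: on the handle's axis, half way along the tool, 8 mm above what it lies on; x runs towards its working end. Handle: square bar, 16 by 16 mm, from x -65 to x +28 mm.
- knife: modelling knife of pale wood, its handle narrowing to a thin blade at its working end, 130 mm long, lying flat, loose, about 0.05 kg. Origin: on the handle's axis, half way along the tool, 8 mm above what it lies on; x runs towards its working end. Handle: square bar, 16 by 16 mm, from x -65 to x +28 mm.
- pinch_pot: small open bowl of dry, unfired grey-brown clay, 52 mm across and 32 mm high, standing loose among the stock; must not be pushed about. Origin: centre of its underside. (A dark steel disc and a blue tile, fixed and up to 7 mm high, also lie near the stock.)
Mind the look-alikes: they are no part of the job. What is shaped like the red_jar but purple is not meant.

How it is judged (in metres and radians):
At the end, for the whole second after the job is handed in: Loop tool and knife level (0.06 rad) on the floors of their trays' long compartments; red jar, stamp and black jar upright (0.08 rad) on the floors of small compartments (within 3.5 mm of floor height); all at rest; green jar and pinch pot upright, within 15 mm of their start (z of loop_tool in the frame of blue_tray below 0.0145 m and angle between loop_tool's own x axis and vertical between 1.51 and 1.63 rad and y of loop_tool in the frame of blue_tray between 0.002 and 0.064 m and x of loop_tool in the frame of blue_tray between -0.016 and 0.016 m and linear speed of each of loop_tool, red_jar, stamp, knife, black_jar below 0.01 m/s and angular speed of each of loop_tool, red_jar, stamp, knife, black_jar below 0.1 rad/s and z of each of red_jar, stamp in the frame of blue_tray below 0.0065 m and angle between each of red_jar, stamp, black_jar's own z axis and vertical below 0.08 rad and y of red_jar in the frame of blue_tray between -0.055 and -0.024 m and x of red_jar in the frame of blue_tray between -0.06 and 0.06 m and y of stamp in the frame of blue_tray between -0.055 and -0.024 m and x of stamp in the frame of blue_tray between -0.06 and 0.06 m and z of knife in the frame of yellow_tray below 0.0145 m and angle between knife's own x axis and vertical between 1.51 and 1.63 rad and y of knife in the frame of yellow_tray between 0.002 and 0.064 m and x of knife in the frame of yellow_tray between -0.016 and 0.016 m and z of black_jar in the frame of yellow_tray below 0.0065 m and y of black_jar in the frame of yellow_tray between -0.055 and -0.024 m and x of black_jar in the frame of yellow_tray between -0.06 and 0.06 m and distance of each of green_jar, pinch_pot from where it was at the start of the episode below 0.015 m and angle between each of green_jar, pinch_pot's own z axis and vertical below 0.15 rad); the robot touches nothing.
It fails at once if the green-lidded jar is moved more than 15 mm (distance of green_jar from where it was at the start of the episode above 0.015 m).
It fails at once if the pinch pot is moved more than 15 mm (distance of pinch_pot from where it was at the start of the episode above 0.015 m).
It also fails if it takes over 115 s, if anything falls off the work surface, if the arm or the gripper's body presses on something with over 40 N, if the wrist force passes 120 N, or if a joint passes its speed limit or range.

## Working session

There is one attempt and no reset: what is moved stays moved. The work goes in short steps, Python scripts to look and compute and a tool call to move; the robot and the scene stay as the last step left them, time stands still between calls to the robot, and variables do not carry over. Pictures are saved under pics/ and viewed, at most 14 in all, crops included, and the job is handed in when it is done.

Besides the shell and the picture viewer there is one more tool, called after "Call:" in YAML: its name, and indented under it one key for each argument. play_rows: Moves the arm, as the interface text tells. Its arguments: {"type":"object","properties":{"deltas":{"type":"array","items":{"type":"object","properties":{"jaw":{"type":"number"},"x":{"type":"number"},"y":{"type":"number"},"z":{"type":"number"},"ax":{"type":"number"},"ay":{"type":"number"},"az":{"type":"number"}}}},"grip_force":{"type":"number"}},"required":["deltas"]}

```bash
mkdir -p pics; ls; cat > h.py <<'E'
import numpy as np, cv2
from workcell import bot, grab_frame, sign_off
def save(f,n): cv2.imwrite('pics/'+n+'.png', cv2.cvtColor(f['pixels'],cv2.COLOR_RGB2BGR))
def rays(f,uv):
    K=np.array(f['camera_matrix'],float); uv=np.atleast_2d(np.asarray(uv,float))
    d=np.c_[(uv[:,0]-K[0,2])/K[0,0],(uv[:,1]-K[1,2])/K[1,1]]; s=d.copy()
    for _ in range(20): s=d/(1+f['k1']*(s**2).sum(1,keepdims=True))
    return np.c_[s[:,0],-s[:,1],-np.ones(len(s))]
def onplane(f,uv,z):
    T=np.array(f['cam_to_world'],float); r=rays(f,uv)@T[:3,:3].T; o=T[:3,3]
    return o+r*((z-o[2])/r[:,2])[:,None]
def cloud(f):
    v,u=np.mgrid[:400,:640]; T=np.array(f['cam_to_world'],float); r=rays(f,np.c_[u.ravel(),v.ravel()])
    p=(r*f['range_z'].reshape(-1,1))@T[:3,:3].T+T[:3,3]; return p.reshape(400,640,3)
E
python3 - <<'E'
from h import *
for n in('scene','top'):
    f=grab_frame(n); save(f,n+'0'); np.save(n+'.npy',f,allow_pickle=True); print(n,f['k1'],np.array(f['camera_matrix']).round(1).tolist(),np.array(f['cam_to_world']).round(3).tolist(),(f['range_z']==0).mean())
print(bot.get_obs())
E
```

```text
pics
scene -0.050378973428576126 [[477.2, 0.0, 318.1], [0.0, 477.2, 201.1], [0.0, 0.0, 1.0]] [[0.58, -0.661, 0.476, 941.929], [0.814, 0.46, -0.353, -323.201], [0.014, 0.592, 0.806, 774.518], [0.0, 0.0, 0.0, 1.0]] 0.00410546875
top -0.1367468956694954 [[511.5, 0.0, 307.7], [0.0, 511.5, 204.5], [0.0, 0.0, 1.0]] [[0.01, 0.991, -0.136, 314.784], [-1.0, 0.011, 0.012, 4.695], [0.013, 0.136, 0.991, 1291.628], [0.0, 0.0, 0.0, 1.0]] 0.004078125
{'time': 0.1, 'q': array([-1.18100993e+00,  2.60642575e-01, -1.39228314e-01,  1.17271828e+00,
        4.97089947e-06,  1.57079162e+00]), 'dq': array([-1.18452363e-03, -3.30633134e-03,  4.02595345e-03,  7.13331041e-05,
       -1.17042851e-03, -1.97673213e-03]), 'effort': array([ 7.54012626e-05, -4.06509089e+01,  2.54526561e+01,  1.00911627e-02,
        9.24463620e-05, -7.12854160e-06]), 'tool_pos': array([ 199.2784452 , -485.08836243,  252.53984381]), 'tcp_rot': array([-3.13979981e+00, -4.97933750e-06,  3.89791098e-01]), 'wrist_force': array([ 0.69575553, -0.02614042, -0.28466466]), 'moment': array([-0.01318137, -0.01311877,  0.00337769]), 'grip_force': 0.0, 'grip_width': 85.34858647834315}
```

View pics/scene0.png

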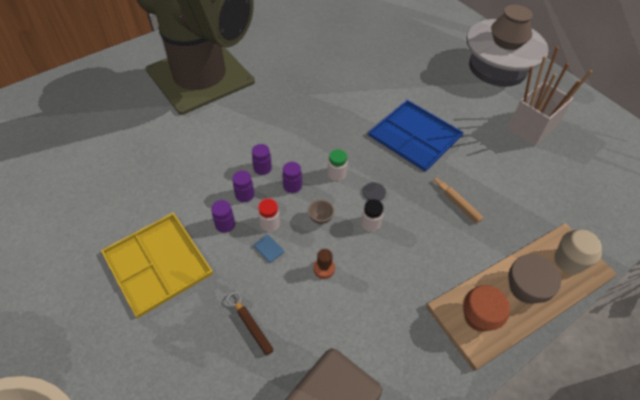

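View pics/top0.png

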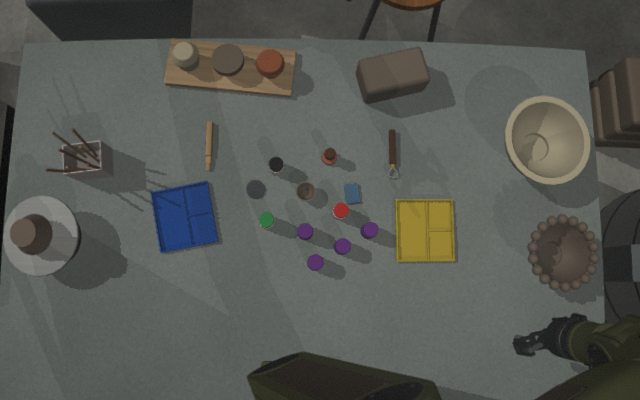

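The top view (up = +x, left = +y) shows:
- **Trays:** blue at (185,217) and yellow at (425,231).
- **Tools:** knife at (208,145) and loop tool at (393,155).
- **Jars and stamp:** black jar (276,164), red jar (341,211), green jar (267,220) and stamp (329,156).
- **Other items:** pinch pot (305,191) and the purple decoys.

In both trays the long compartment is on the left (+y) side.

```bash
cat > m.py <<'E'
from h import *
def blobs(f,lo,hi,amin=25):
    h=cv2.cvtColor(f['pixels'],cv2.COLOR_RGB2HSV); m=cv2.inRange(h,np.array(lo),np.array(hi))
    c,_=cv2.findContours(m,cv2.RETR_EXTERNAL,cv2.CHAIN_APPROX_NONE); return [k.reshape(-1,2) for k in c if cv2.contourArea(k)>amin]
def circ(f,c,z):
    P=onplane(f,c,z)[:,:2]; (x,y),r=cv2.minEnclosingCircle(P.astype(np.float32)); return round(x),round(y),round(r,1)
def rect(f,c,z):
    P=onplane(f,c,z)[:,:2]; (a,b),s,t=cv2.minAreaRect(P.astype(np.float32)); return (round(a,1),round(b,1)),tuple(np.round(s,1)),round(t,1)
E
python3 - <<'E'
from m import *
for n in('top','scene'):
    f=np.load(n+'.npy',allow_pickle=True).item(); print(n)
    h=cv2.cvtColor(f['pixels'],cv2.COLOR_RGB2HSV)
    for k,lo,hi,z in[('red',(0,180,120),(5,255,255),58),('red2',(174,150,120),(180,255,255),58),('green',(55,120,50),(80,255,255),58),('purple',(130,100,40),(160,255,255),58),('black',(0,0,0),(180,90,28),58)]:
        for c in blobs(f,lo,hi):
            if c[:,1].max()<290 : print(k,c.mean(0).round(),circ(f,c,z),cv2.contourArea(c))
    for k,lo,hi,z in[('blue',(108,150,50),(125,255,255),12),('yellow',(20,150,80),(30,255,255),12),('brown',(3,90,20),(20,255,255),16)]:
        for c in blobs(f,lo,hi,80):
            print(k,c.mean(0).round(),rect(f,c,z),cv2.contourArea(c))
    if n=='top':
        for u,v in[(276,164),(341,211),(267,220),(329,155),(328,160),(305,191),(208,130),(208,160),(392,140),(394,173)]: print(u,v,h[v,u],cloud(f)[v,u].round())
E
```

```text
top
red [341. 210.] (472, -91, 15.8) 108.0
green [266. 220.] (447, 90, 16.6) 129.0
purple [315. 262.] (345, -29, 17.9) 158.0
purple [342. 246.] (385, -95, 19.0) 167.0
purple [305. 231.] (420, -4, 19.0) 163.0
purple [369. 230.] (424, -160, 20.2) 175.0
black [  4. 176.] (552, 775, 185.5) 638.5
blue [183. 216.] ((457.2, 303.3), (np.float64(155.9), np.float64(147.3)), 12.1) 3310.5
yellow [424. 230.] ((429.2, -307.3), (np.float64(153.4), np.float64(147.7)), 0.5) 3365.5
brown [329. 157.] ((614.7, -64.1), (np.float64(39.3), np.float64(35.9)), 0.8) 165.0
brown [392. 149.] ((638.6, -227.8), (np.float64(13.0), np.float64(98.3)), 89.1) 129.5
brown [208. 145.] ((640.8, 246.3), (np.float64(14.0), np.float64(124.5)), 89.6) 187.0
brown [236.  74.] ((857.0, 200.1), (np.float64(336.2), np.float64(128.4)), 84.2) 1912.5
brown [206.  47.] ((907.0, 266.5), (np.float64(74.1), np.float64(40.8)), 84.5) 187.0
brown [412.   3.] ((1047.4, -292.8), (np.float64(31.1), np.float64(171.3)), 2.6) 391.0
276 164 [60 12 44] [584.  69.  58.]
341 211 [  1 182 147] [469. -91.  59.]
267 220 [ 66 141 114] [445.  88.  59.]
3
[... 641 characters left out ...]
3281.5
yellow [155. 264.] ((433.7, -309.6), (np.float64(160.7), np.float64(148.2)), 0.3) 6157.5
brown [253. 328.] ((642.0, -229.9), (np.float64(104.7), np.float64(13.8)), 0.1) 434.5
brown [324. 264.] ((614.0, -63.3), (np.float64(36.0), np.float64(57.2)), 54.8) 421.0
brown [525. 289.] ((859.6, 195.8), (np.float64(342.0), np.float64(128.5)), 84.3) 8918.0
brown [457. 199.] ((646.7, 240.5), (np.float64(21.3), np.float64(126.4)), 89.4) 414.5
brown [573.  90.] ((574.9, 722.3), (np.float64(10.3), np.float64(213.0)), 12.1) 106.5
brown [547.  80.] ((508.7, 714.8), (np.float64(19.0), np.float64(274.6)), 26.9) 134.5
brown [62. 32.] ((-393.1, -188.4), (np.float64(394.0), np.float64(423.8)), 77.3) 8679.5
```

Call:
play_rows:
  deltas:
    - {"jaw": 0.75,"x": 0.4048,"y": -0.2603,"z": 0.1,"az": 22.35}
    - {"jaw": 0.75,"x": 0.4048,"y": -0.2603,"z": 0.1,"az": 22.35}
    - {"jaw": 0.75,"x": 0.4048,"y": -0.2603,"z": 0.1,"az": 22.35}
    - {"jaw": 0.75,"x": 0.4048,"y": -0.2603,"z": 0.1,"az": 22.35}
    - {"jaw": 0.75,"x": 0.4048,"y": -0.2603,"z": 0.1,"az": 22.35}
    - {"jaw": 0.75,"x": 0.4048,"y": -0.2603,"z": 0.1,"az": 22.35}
    - {"jaw": 0.75,"x": 0.4048,"y": -0.2603,"z": 0.1,"az": 22.35}
    - {"jaw": 0.75,"x": 0.4048,"y": -0.2603,"z": 0.1,"az": 22.35}
  grip_force: 40

```text
schema error: expected keys jaw, x, y, z, ax, ay, az
```

Call:
play_rows:
  deltas:
    - {"jaw": 0.75,"x": 0.4048,"y": -0.2603,"z": 0.1,"ax": 0,"ay": 0,"az": 22.35}
    - {"jaw": 0.75,"x": 0.4048,"y": -0.2603,"z": 0.1,"ax": 0,"ay": 0,"az": 22.35}
    - {"jaw": 0.75,"x": 0.4048,"y": -0.2603,"z": 0.1,"ax": 0,"ay": 0,"az": 22.35}
    - {"jaw": 0.75,"x": 0.4048,"y": -0.2603,"z": 0.1,"ax": 0,"ay": 0,"az": 22.35}
    - {"jaw": 0.75,"x": 0.4048,"y": -0.2603,"z": 0.1,"ax": 0,"ay": 0,"az": 22.35}
    - {"jaw": 0.75,"x": 0.4048,"y": -0.2603,"z": 0.1,"ax": 0,"ay": 0,"az": 22.35}
    - {"jaw": 0.75,"x": 0.4048,"y": -0.2603,"z": 0.1,"ax": 0,"ay": 0,"az": 22.35}
    - {"jaw": 0.75,"x": 0.4048,"y": -0.2603,"z": 0.1,"ax": 0,"ay": 0,"az": 22.35}
  grip_force: 40

```text
time: 0.77
tool_pos: [381.7, -223.7, 186.9]
tcp_rot: [-3.142, 0.0, -0.001]
wrist_force: [0.9, -0.6, 0.4]
grip_width: 64.1
grip_force: 0.0
```

Call:
play_rows:
  deltas:
    - {"jaw": 0.75,"x": 0.0885,"y": -0.1268,"z": 0.0354,"ax": 0,"ay": 0,"az": 0}
    - {"jaw": 0.75,"x": 0.0885,"y": -0.1268,"z": 0.0354,"ax": 0,"ay": 0,"az": 0}
    - {"jaw": 0.75,"x": 0.0885,"y": -0.1268,"z": 0.0354,"ax": 0,"ay": 0,"az": 0}
    - {"jaw": 0.75,"x": 0.0885,"y": -0.1268,"z": 0.0354,"ax": 0,"ay": 0,"az": 0}
    - {"jaw": 0.75,"x": 0.0885,"y": -0.1268,"z": 0.0354,"ax": 0,"ay": 0,"az": 0}
    - {"jaw": 0.75,"x": 0.0885,"y": -0.1268,"z": 0.0354,"ax": 0,"ay": 0,"az": 0}
    - {"jaw": 0.75,"x": 0.0885,"y": -0.1268,"z": 0.0354,"ax": 0,"ay": 0,"az": 0}

```text
time: 1.35
tool_pos: [469.1, -98.9, 151.7]
tcp_rot: [3.141, 0.002, 0.0]
wrist_force: [0.4, 0.5, 0.4]
grip_width: 63.8
grip_force: 0.0
```

```bash
python3 - <<'E'
from m import *
o=bot.get_obs(); print(o['tool_pos'],o['tcp_rot'])
a=grab_frame('top'); b=grab_frame('scene')
save(b,'s1'); cv2.imwrite('pics/t1.png',cv2.resize(cv2.cvtColor(a['pixels'][130:280,220:460],cv2.COLOR_RGB2BGR),None,fx=3,fy=3))
E
```

```text
[469.10379448 -98.87931648 151.69070138] [3.14129453e+00 1.55470026e-03 1.99020252e-04]
```

View pics/s1.png

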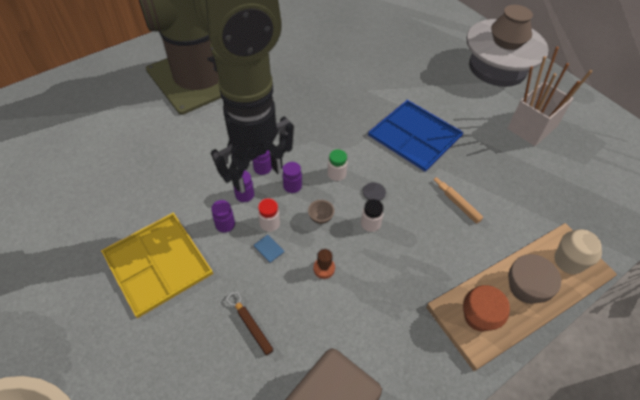

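The gripper hovers at pixel (255,150), near the red jar (268,210). Its path down is clear of the purple jars.

Call:
play_rows:
  deltas:
    - {"jaw": 0.72,"x": 0.006,"y": -0.008,"z": 0.02,"ax": 0,"ay": 0,"az": 0}
    - {"jaw": 0.72,"x": 0.006,"y": -0.008,"z": 0.05,"ax": 0,"ay": 0,"az": 0}
    - {"jaw": 0.72,"x": 0.006,"y": -0.008,"z": 0.08,"ax": 0,"ay": 0,"az": 0}
    - {"jaw": 0.72,"x": 0.006,"y": -0.008,"z": 0.1,"ax": 0,"ay": 0,"az": 0}
    - {"jaw": 0.72,"x": 0.006,"y": -0.008,"z": 0.113,"ax": 0,"ay": 0,"az": 0}
    - {"jaw": 0.72,"x": 0.006,"y": -0.008,"z": 0.113,"ax": 0,"ay": 0,"az": 0}
    - {"jaw": 0.72,"x": 0.006,"y": -0.008,"z": 0.113,"ax": 0,"ay": 0,"az": 0}

```text
time: 2.03
tool_pos: [474.8, -91.8, 38.9]
tcp_rot: [-3.141, 0.001, -0.003]
wrist_force: [0.4, 0.1, -0.5]
grip_width: 61.6
grip_force: 0.0
```

```bash
python3 - <<'E'
from m import *
a=grab_frame('top'); b=grab_frame('scene')
c=lambda f,y,x:cv2.resize(cv2.cvtColor(f['pixels'][y:y+130,x:x+130],cv2.COLOR_RGB2BGR),(400,400))
cv2.imwrite('pics/c1.png',np.hstack([c(a,150,280),c(b,130,200)]))
E
```

```text
(no output)
```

View pics/c1.png

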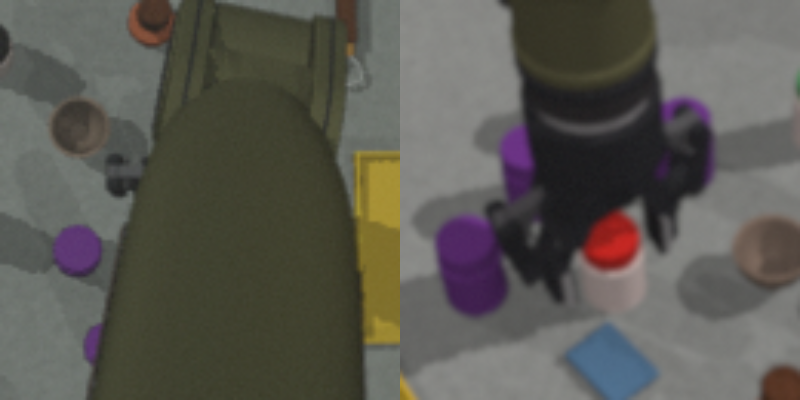

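The right crop shows the fingers straddling the red jar, with tips at about (555,290) and (660,245) on either side and nothing else touched. I'll close and lift.

Call:
play_rows:
  deltas:
    - {"jaw": 0.3,"x": 0,"y": 0,"z": 0,"ax": 0,"ay": 0,"az": 0}
    - {"jaw": 0.3,"x": 0,"y": 0,"z": 0,"ax": 0,"ay": 0,"az": 0}
    - {"jaw": 0.3,"x": 0,"y": 0,"z": 0,"ax": 0,"ay": 0,"az": 0}
    - {"jaw": 0.3,"x": 0,"y": 0,"z": 0,"ax": 0,"ay": 0,"az": 0}
    - {"jaw": 0.3,"x": 0,"y": 0,"z": -0.025,"ax": 0,"ay": 0,"az": 0}
    - {"jaw": 0.3,"x": 0,"y": 0,"z": -0.05,"ax": 0,"ay": 0,"az": 0}
    - {"jaw": 0.3,"x": 0,"y": 0,"z": -0.085,"ax": 0,"ay": 0,"az": 0}
    - {"jaw": 0.3,"x": 0,"y": 0,"z": -0.1,"ax": 0,"ay": 0,"az": 0}
  grip_force: 40

```text
time: 2.8
tool_pos: [477.6, -91.1, 143.1]
tcp_rot: [3.141, -0.005, -0.0]
wrist_force: [1.4, 0.3, -1.0]
grip_width: 38.8
grip_force: 40.7
```

Call:
play_rows:
  deltas:
    - {"jaw": 0.3,"x": -0.046,"y": -0.345,"z": -0.01,"ax": 0,"ay": 0,"az": 0}
    - {"jaw": 0.3,"x": -0.046,"y": -0.345,"z": -0.01,"ax": 0,"ay": 0,"az": 0}
    - {"jaw": 0.3,"x": -0.046,"y": -0.345,"z": -0.01,"ax": 0,"ay": 0,"az": 0}
    - {"jaw": 0.3,"x": -0.046,"y": -0.345,"z": -0.01,"ax": 0,"ay": 0,"az": 0}
    - {"jaw": 0.3,"x": -0.046,"y": -0.345,"z": -0.01,"ax": 0,"ay": 0,"az": 0}
    - {"jaw": 0.3,"x": -0.046,"y": -0.345,"z": -0.01,"ax": 0,"ay": 0,"az": 0}
    - {"jaw": 0.3,"x": -0.046,"y": -0.345,"z": -0.01,"ax": 0,"ay": 0,"az": 0}
    - {"jaw": 0.3,"x": -0.046,"y": -0.345,"z": -0.01,"ax": 0,"ay": 0,"az": 0}

```text
time: 3.47
tool_pos: [447.2, 31.9, 146.7]
tcp_rot: [-3.108, 0.001, 0.049]
wrist_force: [-0.4, -0.2, -1.0]
grip_width: 38.8
grip_force: 40.9
```

Call:
play_rows:
  deltas:
    - {"jaw": 0.3,"x": -0.016,"y": -0.222,"z": 0,"ax": 0,"ay": 0,"az": 0}
    - {"jaw": 0.3,"x": -0.016,"y": -0.222,"z": 0,"ax": 0,"ay": 0,"az": 0}
    - {"jaw": 0.3,"x": -0.016,"y": -0.222,"z": 0,"ax": 0,"ay": 0,"az": 0}
    - {"jaw": 0.3,"x": -0.016,"y": -0.222,"z": 0,"ax": 0,"ay": 0,"az": 0}
    - {"jaw": 0.3,"x": -0.016,"y": -0.222,"z": 0,"ax": 0,"ay": 0,"az": 0}
    - {"jaw": 0.3,"x": -0.016,"y": -0.222,"z": 0,"ax": 0,"ay": 0,"az": 0}
    - {"jaw": 0.3,"x": -0.016,"y": -0.222,"z": 0,"ax": 0,"ay": 0,"az": 0}
    - {"jaw": 0.3,"x": -0.016,"y": -0.222,"z": 0,"ax": 0,"ay": 0,"az": 0}

```text
time: 4.13
tool_pos: [439.6, 65.2, 153.2]
tcp_rot: [-3.073, 0.002, 0.102]
wrist_force: [-0.5, 1.1, -0.5]
grip_width: 38.9
grip_force: 41.0
```

```bash
python3 - <<'E'
from m import *
o=bot.get_obs(); print(o['q'].round(3),o['dq'].round(3),o['effort'].round(1),o['tool_pos'])
save(grab_frame('scene'),'s2')
E
```

```text
[ 0.101  0.197 -0.505  0.871  0.069  3.141] [ 0.002 -0.004  0.001  0.009  0.001  0.   ] [  0.  -34.4  22.7   0.    0.3   0. ] [439.55695685  65.16118103 153.18929159]
```

View pics/s2.png

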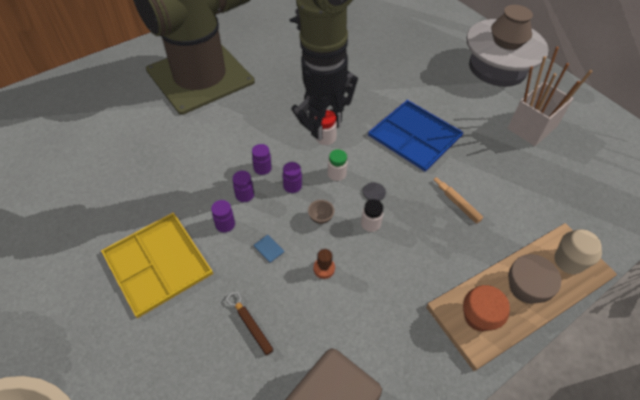

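The arm has stopped with the red jar held at (328,125) because joint 6 is at its limit. Yaw equals q1 − q6 + π, so I need a half turn and should work at yaw ≈ π.

```bash
cat > go.py <<'E'
import sys
from h import *
from scipy.spatial.transform import Rotation as R
def d(x,y,z,yaw,o=None):
    o=bot.get_obs(); A=R.from_euler('xyz',o['tcp_rot']); B=R.from_euler('ZX',[yaw,180],degrees=True)
    t=A.inv().apply(np.array([x,y,z])-o['tool_pos'])/1000; v=(A.inv()*B).as_rotvec(degrees=True)
    print('t',t.round(4),'rv',v.round(2),'pos',o['tool_pos'].round(1),'q1,q6',o['q'][[0,5]].round(2))
if __name__=='__main__':d(*map(float,sys.argv[1:5]))
E
python3 go.py 431 160 150 60
```

```text
t [ 0.0011 -0.0947  0.0098] rv [ -3.7   -1.79 -54.15] pos [439.6  65.2 153.3] q1,q6 [0.1  3.14]
```

Call:
play_rows:
  deltas:
    - {"jaw": 0.3,"x": 0,"y": -0.01,"z": 0.0,"ax": -0.5,"ay": -0.2,"az": -7}
    - {"jaw": 0.3,"x": 0,"y": -0.02,"z": 0.0,"ax": -1,"ay": -0.5,"az": -14}
    - {"jaw": 0.3,"x": 0.0,"y": -0.03,"z": 0.0,"ax": -1.5,"ay": -0.7,"az": -21}
    - {"jaw": 0.3,"x": 0.0,"y": -0.05,"z": 0.0,"ax": -1.9,"ay": -0.9,"az": -28}
    - {"jaw": 0.3,"x": 0.0,"y": -0.07,"z": 0.005,"ax": -2.4,"ay": -1.2,"az": -35}
    - {"jaw": 0.3,"x": 0.0,"y": -0.09,"z": 0.01,"ax": -2.9,"ay": -1.4,"az": -42}
    - {"jaw": 0.3,"x": 0.001,"y": -0.095,"z": 0.01,"ax": -3.3,"ay": -1.6,"az": -49}
    - {"jaw": 0.3,"x": 0.001,"y": -0.095,"z": 0.01,"ax": -3.7,"ay": -1.8,"az": -54}

```text
time: 4.85
tool_pos: [430.8, 161.9, 149.6]
tcp_rot: [-3.141, -0.0, 1.053]
wrist_force: [-0.2, 0.1, -2.3]
grip_width: 38.6
grip_force: 40.9
```

```bash
python3 go.py 431 254 120 117
```

```text
t [ 0.0801 -0.0454  0.0296] rv [-1.000e-02 -1.000e-02 -5.668e+01] pos [430.8 161.9 149.6] q1,q6 [0.36 2.45]
```

Call:
play_rows:
  deltas:
    - {"jaw": 0.3,"x": 0.02,"y": -0.011,"z": 0,"ax": 0,"ay": 0,"az": -7}
    - {"jaw": 0.3,"x": 0.045,"y": -0.025,"z": 0,"ax": 0,"ay": 0,"az": -14}
    - {"jaw": 0.3,"x": 0.07,"y": -0.04,"z": 0.01,"ax": 0,"ay": 0,"az": -21}
    - {"jaw": 0.3,"x": 0.08,"y": -0.0455,"z": 0.03,"ax": 0,"ay": 0,"az": -28}
    - {"jaw": 0.3,"x": 0.08,"y": -0.0455,"z": 0.03,"ax": 0,"ay": 0,"az": -35}
    - {"jaw": 0.3,"x": 0.08,"y": -0.0455,"z": 0.03,"ax": 0,"ay": 0,"az": -42}
    - {"jaw": 0.3,"x": 0.08,"y": -0.0455,"z": 0.03,"ax": 0,"ay": 0,"az": -49}
    - {"jaw": 0.3,"x": 0.08,"y": -0.0455,"z": 0.03,"ax": 0,"ay": 0,"az": -56}

```text
time: 5.52
tool_pos: [431.4, 252.5, 119.4]
tcp_rot: [-3.141, -0.0, 2.029]
wrist_force: [-0.7, -0.2, -1.3]
grip_width: 38.7
grip_force: 41.0
```

```bash
python3 go.py 431 254.5 42.5 150
```

```text
t [0.0019 0.0006 0.0769] rv [-6.000e-02 -2.000e-02 -3.376e+01] pos [431.4 252.5 119.4] q1,q6 [0.53 1.64]
```

Call:
play_rows:
  deltas:
    - {"jaw": 0.3,"x": 0.002,"y": 0.0006,"z": 0.02,"ax": 0,"ay": 0,"az": -7}
    - {"jaw": 0.3,"x": 0.002,"y": 0.0006,"z": 0.04,"ax": 0,"ay": 0,"az": -14}
    - {"jaw": 0.3,"x": 0.002,"y": 0.0006,"z": 0.055,"ax": 0,"ay": 0,"az": -21}
    - {"jaw": 0.3,"x": 0.002,"y": 0.0006,"z": 0.065,"ax": 0,"ay": 0,"az": -28}
    - {"jaw": 0.3,"x": 0.002,"y": 0.0006,"z": 0.073,"ax": 0,"ay": 0,"az": -34}
    - {"jaw": 0.3,"x": 0.002,"y": 0.0006,"z": 0.077,"ax": 0,"ay": 0,"az": -34}
    - {"jaw": 0.3,"x": 0.002,"y": 0.0006,"z": 0.077,"ax": 0,"ay": 0,"az": -34}
    - {"jaw": 0.3,"x": 0.002,"y": 0.0006,"z": 0.077,"ax": 0,"ay": 0,"az": -34}

```text
time: 6.18
tool_pos: [430.9, 254.3, 43.5]
tcp_rot: [-3.141, -0.001, 2.614]
wrist_force: [-2.9, -1.2, 6.6]
grip_width: 39.0
grip_force: 41.4
```

Call:
play_rows:
  deltas:
    - {"jaw": 0.7,"x": 0,"y": 0,"z": 0,"ax": 0,"ay": 0,"az": 0}
    - {"jaw": 0.7,"x": 0,"y": 0,"z": 0,"ax": 0,"ay": 0,"az": 0}
    - {"jaw": 0.7,"x": 0,"y": 0,"z": 0,"ax": 0,"ay": 0,"az": 0}
    - {"jaw": 0.7,"x": 0,"y": 0,"z": -0.03,"ax": 0,"ay": 0,"az": 0}
    - {"jaw": 0.7,"x": 0,"y": 0,"z": -0.065,"ax": 0,"ay": 0,"az": -5}
    - {"jaw": 0.7,"x": 0,"y": 0,"z": -0.1,"ax": 0,"ay": 0,"az": -12}
    - {"jaw": 0.7,"x": 0,"y": 0,"z": -0.107,"ax": 0,"ay": 0,"az": -19}
    - {"jaw": 0.7,"x": 0,"y": 0,"z": -0.107,"ax": 0,"ay": 0,"az": -26}

```text
time: 6.85
tool_pos: [433.8, 256.0, 153.3]
tcp_rot: [3.137, 0.006, 3.075]
wrist_force: [0.1, -0.3, -0.6]
grip_width: 59.7
grip_force: 0.0
```

```bash
python3 go.py 613 -64 150 180; python3 - <<'E'
from m import *
f=np.load('scene.npy',allow_pickle=True).item(); g=np.load('top.npy',allow_pickle=True).item()
# stamp: knob-top points / foot by hue, jar black body, via clouds
for n,f in(('s',f),('t',g)):
    P=cloud(f); 
    for k,x,y in(('stamp',613,-64),('black',587,66),('pot',528,-5)):
        m=(abs(P[...,0]-x)<35)&(abs(P[...,1]-y)<35)&(f['range_z']>0)
        q=P[m]; hi=q[q[:,2]>(26 if k=='pot' else 44)]; print(n,k,len(hi),hi[:,:2].min(0).round(),hi[:,:2].max(0).round(),hi.mean(0).round())
E
```

```text
t [-0.2001 -0.3074  0.0032] rv [ 0.23  0.34 -3.82] pos [433.8 256.  153.3] q1,q6 [0.53 0.6 ]
s stamp 216 [606. -80.] [632. -52.] [620. -68.  54.]
s black 322 [570.  50.] [607.  87.] [591.  66.  56.]
s pot 207 [499. -32.] [550.  19.] [524.  -4.  31.]
t stamp 102 [602. -77.] [628. -50.] [615. -63.  55.]
t black 183 [567.  54.] [603.  89.] [585.  70.  57.]
t pot 113 [499. -29.] [548.  21.] [524.  -4.  31.]
```

Call:
play_rows:
  deltas:
    - {"jaw": 0.6,"x": -0.204,"y": -0.308,"z": 0.003,"ax": 0.2,"ay": 0.3,"az": -3.8}
    - {"jaw": 0.6,"x": -0.204,"y": -0.308,"z": 0.003,"ax": 0.2,"ay": 0.3,"az": -3.8}
    - {"jaw": 0.6,"x": -0.204,"y": -0.308,"z": 0.003,"ax": 0.2,"ay": 0.3,"az": -3.8}
    - {"jaw": 0.6,"x": -0.204,"y": -0.308,"z": 0.003,"ax": 0.2,"ay": 0.3,"az": -3.8}
    - {"jaw": 0.6,"x": -0.204,"y": -0.308,"z": 0.003,"ax": 0.2,"ay": 0.3,"az": -3.8}
    - {"jaw": 0.6,"x": -0.204,"y": -0.308,"z": 0.003,"ax": 0.2,"ay": 0.3,"az": -3.8}
    - {"jaw": 0.6,"x": -0.204,"y": -0.308,"z": 0.003,"ax": 0.2,"ay": 0.3,"az": -3.8}
    - {"jaw": 0.6,"x": -0.204,"y": -0.308,"z": 0.003,"ax": 0.2,"ay": 0.3,"az": -3.8}

```text
time: 7.52
tool_pos: [595.6, -37.9, 146.9]
tcp_rot: [-3.138, -0.006, 3.135]
wrist_force: [0.3, 0.7, 1.2]
grip_width: 51.0
grip_force: 0.0
```

Call:
play_rows:
  deltas:
    - {"jaw": 0.6,"x": 0,"y": 0,"z": 0,"ax": 0,"ay": 0,"az": 0}
    - {"jaw": 0.6,"x": 0,"y": 0,"z": 0,"ax": 0,"ay": 0,"az": 0}

```text
time: 7.68
tool_pos: [595.9, -38.1, 146.5]
tcp_rot: [-3.138, -0.005, 3.131]
wrist_force: [-0.6, 1.9, -0.8]
grip_width: 51.2
grip_force: 0.0
```

```bash
python3 go.py 616.5 -65 45 180
```

```text
t [-0.0215 -0.0264  0.1015] rv [-0.18 -0.31 -0.59] pos [595.9 -38.1 146.5] q1,q6 [-0.06 -0.05]
```

Call:
play_rows:
  deltas:
    - {"jaw": 0.6,"x": -0.0215,"y": -0.0265,"z": 0.01,"ax": -0.2,"ay": -0.3,"az": -0.6}
    - {"jaw": 0.6,"x": -0.0215,"y": -0.0265,"z": 0.045,"ax": -0.2,"ay": -0.3,"az": -0.6}
    - {"jaw": 0.6,"x": -0.0215,"y": -0.0265,"z": 0.075,"ax": -0.2,"ay": -0.3,"az": -0.6}
    - {"jaw": 0.6,"x": -0.0215,"y": -0.0265,"z": 0.095,"ax": -0.2,"ay": -0.3,"az": -0.6}
    - {"jaw": 0.6,"x": -0.0215,"y": -0.0265,"z": 0.1015,"ax": -0.2,"ay": -0.3,"az": -0.6}
    - {"jaw": 0.6,"x": -0.0215,"y": -0.0265,"z": 0.1015,"ax": -0.2,"ay": -0.3,"az": -0.6}
    - {"jaw": 0.1,"x": -0.0215,"y": -0.0265,"z": 0.1015,"ax": -0.2,"ay": -0.3,"az": -0.6}
    - {"jaw": 0.1,"x": -0.0215,"y": -0.0265,"z": 0.1015,"ax": -0.2,"ay": -0.3,"az": -0.6}

```text
time: 8.35
tool_pos: [616.9, -62.4, 47.3]
tcp_rot: [-3.141, 0.002, -3.136]
wrist_force: [-0.5, -1.2, -0.1]
grip_width: 28.1
grip_force: 0.2
```

Call:
play_rows:
  deltas:
    - {"jaw": 0.1,"x": 0,"y": 0,"z": 0,"ax": 0,"ay": 0,"az": 0}
    - {"jaw": 0.1,"x": 0,"y": 0,"z": 0,"ax": 0,"ay": 0,"az": 0}
    - {"jaw": 0.1,"x": 0,"y": 0,"z": 0,"ax": 0,"ay": 0,"az": 0}

```text
time: 8.6
tool_pos: [617.0, -62.6, 47.4]
tcp_rot: [3.141, 0.003, -3.137]
wrist_force: [0.0, 1.0, 7.5]
grip_width: 26.6
grip_force: 40.0
```

Call:
play_rows:
  deltas:
    - {"jaw": 0.1,"x": 0,"y": 0,"z": -0.035,"ax": 0,"ay": 0,"az": 0}
    - {"jaw": 0.1,"x": 0,"y": 0,"z": -0.07,"ax": 0,"ay": 0,"az": 0}
    - {"jaw": 0.1,"x": 0.005,"y": 0.015,"z": -0.1,"ax": 0,"ay": 0,"az": 0}
    - {"jaw": 0.1,"x": 0.112,"y": 0.332,"z": -0.1,"ax": 0,"ay": 0,"az": 0}
    - {"jaw": 0.1,"x": 0.112,"y": 0.332,"z": -0.1,"ax": 0,"ay": 0,"az": 0}
    - {"jaw": 0.1,"x": 0.112,"y": 0.332,"z": -0.1,"ax": 0,"ay": 0,"az": 0}
    - {"jaw": 0.1,"x": 0.112,"y": 0.332,"z": -0.1,"ax": 0,"ay": 0,"az": 0}
    - {"jaw": 0.1,"x": 0.112,"y": 0.332,"z": -0.1,"ax": 0,"ay": 0,"az": 0}

```text
time: 9.27
tool_pos: [542.0, 150.5, 145.9]
tcp_rot: [3.141, -0.0, -3.138]
wrist_force: [1.3, 0.8, -0.6]
grip_width: 27.0
grip_force: 39.7
```

```bash
python3 go.py 505 270 120 190
```

```text
t [0.0366 0.1196 0.026 ] rv [ 0.02 -0.   -9.77] pos [542.  150.5 145.9] q1,q6 [0.27 0.27]
```

Call:
play_rows:
  deltas:
    - {"jaw": 0.1,"x": 0.0366,"y": 0.1196,"z": 0.0,"ax": 0,"ay": 0,"az": -5}
    - {"jaw": 0.1,"x": 0.0366,"y": 0.1196,"z": 0.0,"ax": 0,"ay": 0,"az": -9.8}
    - {"jaw": 0.1,"x": 0.0366,"y": 0.1196,"z": 0.0,"ax": 0,"ay": 0,"az": -9.8}
    - {"jaw": 0.1,"x": 0.0366,"y": 0.1196,"z": 0.01,"ax": 0,"ay": 0,"az": -9.8}
    - {"jaw": 0.1,"x": 0.0366,"y": 0.1196,"z": 0.04,"ax": 0,"ay": 0,"az": -9.8}
    - {"jaw": 0.1,"x": 0.0366,"y": 0.1196,"z": 0.065,"ax": 0,"ay": 0,"az": -9.8}
    - {"jaw": 0.1,"x": 0.0366,"y": 0.1196,"z": 0.08,"ax": 0,"ay": 0,"az": -9.8}
    - {"jaw": 0.1,"x": 0.0366,"y": 0.1196,"z": 0.08,"ax": 0,"ay": 0,"az": -9.8}

```text
time: 9.93
tool_pos: [502.8, 267.1, 62.1]
tcp_rot: [-3.14, -0.007, -2.966]
wrist_force: [-0.9, -0.1, -0.8]
grip_width: 27.2
grip_force: 39.9
```

```bash
python3 go.py 505 270 50.5 190
```

```text
t [-0.0027  0.0025  0.0115] rv [-0.12 -0.42  0.08] pos [502.8 267.1  62.1] q1,q6 [0.49 0.31]
```

Call:
play_rows:
  deltas:
    - {"jaw": 0.1,"x": -0.002,"y": 0.0025,"z": 0.007,"ax": 0,"ay": -0.4,"az": 0}
    - {"jaw": 0.1,"x": -0.002,"y": 0.0025,"z": 0.0115,"ax": 0,"ay": -0.4,"az": 0}
    - {"jaw": 0.1,"x": -0.002,"y": 0.0025,"z": 0.0115,"ax": 0,"ay": -0.4,"az": 0}
    - {"jaw": 0.1,"x": -0.002,"y": 0.0025,"z": 0.0115,"ax": 0,"ay": -0.4,"az": 0}

```text
time: 10.27
tool_pos: [507.8, 271.6, 54.8]
tcp_rot: [3.141, 0.008, -2.966]
wrist_force: [-0.2, 0.1, -1.3]
grip_width: 27.2
grip_force: 39.9
```

Call:
play_rows:
  deltas:
    - {"jaw": 0.1,"x": 0,"y": 0,"z": 0,"ax": 0,"ay": 0,"az": 0}
    - {"jaw": 0.1,"x": 0,"y": 0,"z": 0,"ax": 0,"ay": 0,"az": 0}
    - {"jaw": 0.1,"x": 0,"y": 0,"z": 0,"ax": 0,"ay": 0,"az": 0}

```text
time: 10.52
tool_pos: [507.7, 271.6, 54.7]
tcp_rot: [3.141, 0.008, -2.966]
wrist_force: [-0.8, 0.2, -0.2]
grip_width: 26.9
grip_force: 39.9
```

```bash
python3 go.py 505 270 50.5 190
```

```text
t [ 0.003  -0.0011  0.0042] rv [0.04 0.43 0.07] pos [507.7 271.6  54.7] q1,q6 [0.49 0.32]
```

Call:
play_rows:
  deltas:
    - {"jaw": 0.1,"x": 0.003,"y": -0.001,"z": 0.004,"ax": 0,"ay": 0.4,"az": 0}
    - {"jaw": 0.1,"x": 0.003,"y": -0.001,"z": 0.004,"ax": 0,"ay": 0.4,"az": 0}
    - {"jaw": 0.1,"x": 0.003,"y": -0.001,"z": 0.004,"ax": 0,"ay": 0.4,"az": 0}
    - {"jaw": 0.1,"x": 0.003,"y": -0.001,"z": 0.004,"ax": 0,"ay": 0.4,"az": 0}

```text
time: 10.85
tool_pos: [505.0, 270.2, 50.4]
tcp_rot: [3.141, 0.0, -2.966]
wrist_force: [1.0, 0.9, 2.0]
grip_width: 26.7
grip_force: 40.2
```

Call:
play_rows:
  deltas:
    - {"jaw": 0.55,"x": 0,"y": 0,"z": 0.0005,"ax": 0,"ay": 0,"az": 0}
    - {"jaw": 0.55,"x": 0,"y": 0,"z": 0,"ax": 0,"ay": 0,"az": 0}
    - {"jaw": 0.55,"x": 0,"y": 0,"z": 0,"ax": 0,"ay": 0,"az": 0}
    - {"jaw": 0.55,"x": 0,"y": 0,"z": -0.02,"ax": 0,"ay": 0,"az": 0}
    - {"jaw": 0.55,"x": 0,"y": 0,"z": -0.06,"ax": 0,"ay": 0,"az": 3}
    - {"jaw": 0.55,"x": 0,"y": 0,"z": -0.1,"ax": 0,"ay": 0,"az": 10}
    - {"jaw": 0.55,"x": 0,"y": 0,"z": -0.1,"ax": 0,"ay": 0,"az": 10}
    - {"jaw": 0.55,"x": 0,"y": 0,"z": -0.1,"ax": 0,"ay": 0,"az": 10}

```text
time: 11.52
tool_pos: [506.5, 271.0, 152.9]
tcp_rot: [3.138, 0.005, -3.14]
wrist_force: [0.1, 0.7, -0.1]
grip_width: 47.1
grip_force: 0.0
```

```bash
python3 go.py 588 68 150 180;  python3 - <<'E'
from m import *
f=grab_frame('scene'); np.save('s3.npy',f,allow_pickle=True)
cv2.imwrite('pics/c3.png',cv2.resize(cv2.cvtColor(f['pixels'][60:260,280:520],cv2.COLOR_RGB2BGR),None,fx=3,fy=3,interpolation=cv2.INTER_CUBIC))
E
```

```text
t [-0.0811 -0.2031  0.0027] rv [0.18 0.28 0.1 ] pos [506.5 271.  152.9] q1,q6 [0.49 0.49]
```

View pics/c3.png

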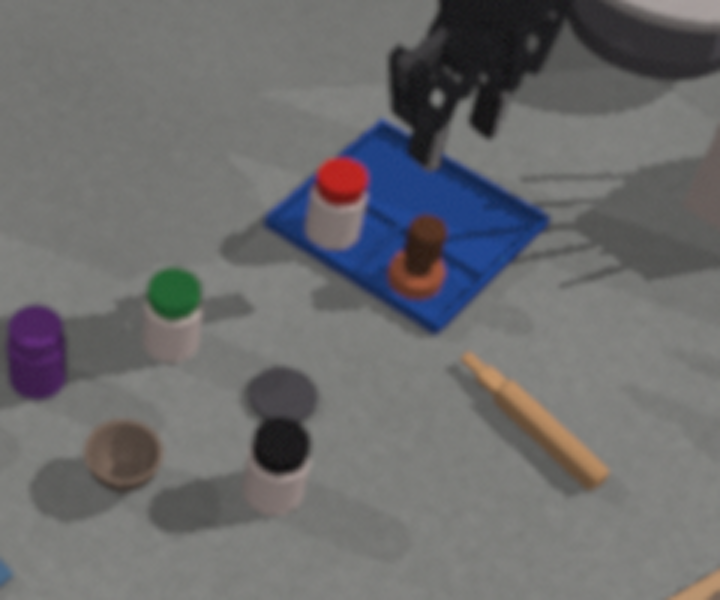

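The red jar (base 333,235) and the stamp (417,285) stand upright in the blue tray's two small compartments. Next is the black jar.

Call:
play_rows:
  deltas:
    - {"jaw": 0.72,"x": -0.081,"y": -0.203,"z": 0.0,"ax": 0.2,"ay": 0.3,"az": 0}
    - {"jaw": 0.72,"x": -0.081,"y": -0.203,"z": 0.0,"ax": 0.2,"ay": 0.3,"az": 0}
    - {"jaw": 0.72,"x": -0.081,"y": -0.203,"z": 0.0,"ax": 0.2,"ay": 0.3,"az": 0}
    - {"jaw": 0.72,"x": -0.081,"y": -0.203,"z": 0.0,"ax": 0.2,"ay": 0.3,"az": 0}
    - {"jaw": 0.72,"x": -0.081,"y": -0.203,"z": 0.0,"ax": 0.2,"ay": 0.3,"az": 0}
    - {"jaw": 0.72,"x": -0.081,"y": -0.203,"z": 0.02,"ax": 0.2,"ay": 0.3,"az": 0}
    - {"jaw": 0.72,"x": -0.081,"y": -0.203,"z": 0.03,"ax": 0.2,"ay": 0.3,"az": 0}
    - {"jaw": 0.72,"x": -0.081,"y": -0.203,"z": 0.03,"ax": 0.2,"ay": 0.3,"az": 0}

```text
time: 12.23
tool_pos: [582.4, 66.0, 115.6]
tcp_rot: [-3.138, -0.015, 3.141]
wrist_force: [0.1, 0.2, 0.1]
grip_width: 61.6
grip_force: 0.0
```

```bash
python3 go.py 588 68 39 180
```

```text
t [-0.0067  0.0023  0.0765] rv [-0.21 -0.84 -0.01] pos [582.4  66.  115.6] q1,q6 [0.11 0.11]
```

Call:
play_rows:
  deltas:
    - {"jaw": 0.72,"x": -0.003,"y": 0.002,"z": 0.0,"ax": 0,"ay": -0.5,"az": 0}
    - {"jaw": 0.72,"x": -0.003,"y": 0.002,"z": 0.0,"ax": 0,"ay": -0.5,"az": 0}

```text
time: 12.4
tool_pos: [588.4, 70.6, 119.6]
tcp_rot: [-3.139, 0.002, -3.138]
wrist_force: [-0.0, -0.1, 0.5]
grip_width: 61.5
grip_force: 0.0
```

```bash
python3 go.py 588 68 39 180
```

```text
t [ 0.0006 -0.0024  0.0806] rv [-0.16  0.14  0.2 ] pos [588.4  70.6 119.6] q1,q6 [0.12 0.12]
```

Call:
play_rows:
  deltas:
    - {"jaw": 0.72,"x": 0.0,"y": -0.002,"z": 0.03,"ax": 0,"ay": 0,"az": 0}
    - {"jaw": 0.72,"x": 0.0,"y": -0.002,"z": 0.06,"ax": 0,"ay": 0,"az": 0}
    - {"jaw": 0.72,"x": 0.0,"y": -0.002,"z": 0.08,"ax": 0,"ay": 0,"az": 0}
    - {"jaw": 0.72,"x": 0.0,"y": -0.002,"z": 0.08,"ax": 0,"ay": 0,"az": 0}
    - {"jaw": 0.3,"x": 0.0,"y": -0.002,"z": 0.08,"ax": 0,"ay": 0,"az": 0}
    - {"jaw": 0.3,"x": 0.0,"y": -0.002,"z": 0.08,"ax": 0,"ay": 0,"az": 0}
    - {"jaw": 0.3,"x": 0.0,"y": -0.002,"z": 0.08,"ax": 0,"ay": 0,"az": 0}
    - {"jaw": 0.3,"x": 0.0,"y": -0.002,"z": 0.08,"ax": 0,"ay": 0,"az": 0}

```text
time: 13.07
tool_pos: [590.4, 67.2, 41.7]
tcp_rot: [-3.139, 0.006, -3.14]
wrist_force: [0.1, -0.0, 3.5]
grip_width: 38.6
grip_force: 40.5
```

Call:
play_rows:
  deltas:
    - {"jaw": 0.3,"x": 0,"y": 0,"z": -0.035,"ax": 0,"ay": 0,"az": 0}
    - {"jaw": 0.3,"x": 0,"y": 0,"z": -0.075,"ax": 0,"ay": 0,"az": 0}
    - {"jaw": 0.3,"x": 0.002,"y": -0.01,"z": -0.1,"ax": 0,"ay": 0,"az": 0}
    - {"jaw": 0.3,"x": 0.12,"y": -0.415,"z": -0.1,"ax": 0,"ay": 0,"az": 0}
    - {"jaw": 0.3,"x": 0.12,"y": -0.415,"z": -0.1,"ax": 0,"ay": 0,"az": 0}
    - {"jaw": 0.3,"x": 0.12,"y": -0.415,"z": -0.1,"ax": 0,"ay": 0,"az": 0}
    - {"jaw": 0.3,"x": 0.12,"y": -0.415,"z": -0.1,"ax": 0,"ay": 0,"az": 0}
    - {"jaw": 0.3,"x": 0.12,"y": -0.415,"z": -0.1,"ax": 0,"ay": 0,"az": 0}

```text
time: 13.73
tool_pos: [528.4, -144.7, 141.7]
tcp_rot: [-3.138, 0.005, -3.14]
wrist_force: [0.5, 0.2, -1.0]
grip_width: 38.6
grip_force: 40.9
```

```bash
python3 go.py 470 -348 130 180
```

```text
t [ 0.0589 -0.2031  0.0122] rv [-0.23  0.29  0.11] pos [ 528.4 -144.7  141.7] q1,q6 [-0.27 -0.27]
```

Call:
play_rows:
  deltas:
    - {"jaw": 0.3,"x": 0.059,"y": -0.203,"z": 0.01,"ax": -0.2,"ay": 0.3,"az": 0}
    - {"jaw": 0.3,"x": 0.059,"y": -0.203,"z": 0.01,"ax": -0.2,"ay": 0.3,"az": 0}
    - {"jaw": 0.3,"x": 0.059,"y": -0.203,"z": 0.01,"ax": -0.2,"ay": 0.3,"az": 0}
    - {"jaw": 0.3,"x": 0.059,"y": -0.203,"z": 0.01,"ax": -0.2,"ay": 0.3,"az": 0}
    - {"jaw": 0.3,"x": 0.059,"y": -0.203,"z": 0.01,"ax": -0.2,"ay": 0.3,"az": 0}
    - {"jaw": 0.3,"x": 0.059,"y": -0.203,"z": 0.04,"ax": -0.2,"ay": 0.3,"az": 0}
    - {"jaw": 0.3,"x": 0.059,"y": -0.203,"z": 0.06,"ax": -0.2,"ay": 0.3,"az": 0}
    - {"jaw": 0.3,"x": 0.059,"y": -0.203,"z": 0.06,"ax": -0.2,"ay": 0.3,"az": 0}

```text
time: 14.4
tool_pos: [467.3, -345.8, 77.9]
tcp_rot: [3.138, -0.007, 3.141]
wrist_force: [-0.6, 0.7, -1.6]
grip_width: 38.4
grip_force: 40.9
```

Call:
play_rows:
  deltas:
    - {"jaw": 0.3,"x": 0,"y": 0,"z": 0,"ax": 0,"ay": 0,"az": 0}
    - {"jaw": 0.3,"x": 0,"y": 0,"z": 0,"ax": 0,"ay": 0,"az": 0}

```text
time: 14.57
tool_pos: [471.0, -346.4, 82.3]
tcp_rot: [-3.141, -0.001, -3.14]
wrist_force: [0.4, -0.6, -0.8]
grip_width: 38.7
grip_force: 40.9
```

```bash
python3 go.py 470 -348 44.5 180
```

```text
t [ 0.001  -0.0016  0.0378] rv [-0.04 -0.05  0.11] pos [ 471.  -346.4   82.3] q1,q6 [-0.63 -0.64]
```

Call:
play_rows:
  deltas:
    - {"jaw": 0.3,"x": 0.001,"y": -0.0015,"z": 0.02,"ax": 0,"ay": 0,"az": 0}
    - {"jaw": 0.3,"x": 0.001,"y": -0.0015,"z": 0.033,"ax": 0,"ay": 0,"az": 0}
    - {"jaw": 0.3,"x": 0.001,"y": -0.0015,"z": 0.038,"ax": 0,"ay": 0,"az": 0}
    - {"jaw": 0.3,"x": 0.001,"y": -0.0015,"z": 0.038,"ax": 0,"ay": 0,"az": 0}
    - {"jaw": 0.3,"x": 0.001,"y": -0.0015,"z": 0.038,"ax": 0,"ay": 0,"az": 0}

```text
time: 14.98
tool_pos: [470.6, -347.9, 44.8]
tcp_rot: [-3.14, 0.0, -3.139]
wrist_force: [-0.4, 0.7, -2.1]
grip_width: 38.3
grip_force: 41.1
```

Call:
play_rows:
  deltas:
    - {"jaw": 0.3,"x": 0,"y": 0,"z": 0.0015,"ax": 0,"ay": 0,"az": 0}
    - {"jaw": 0.3,"x": 0,"y": 0,"z": 0.0015,"ax": 0,"ay": 0,"az": 0}
    - {"jaw": 0.7,"x": 0,"y": 0,"z": 0.0015,"ax": 0,"ay": 0,"az": 0}
    - {"jaw": 0.7,"x": 0,"y": 0,"z": 0.0015,"ax": 0,"ay": 0,"az": 0}
    - {"jaw": 0.7,"x": 0,"y": 0,"z": 0.0015,"ax": 0,"ay": 0,"az": 0}
    - {"jaw": 0.7,"x": 0,"y": 0,"z": -0.03,"ax": 0,"ay": 0,"az": 0}
    - {"jaw": 0.7,"x": 0,"y": 0,"z": -0.07,"ax": 0,"ay": 0,"az": 0}
    - {"jaw": 0.7,"x": 0,"y": 0,"z": -0.1,"ax": 0,"ay": 0,"az": 0}

```text
time: 15.65
tool_pos: [469.5, -347.7, 144.7]
tcp_rot: [3.141, -0.002, -3.14]
wrist_force: [1.3, -0.1, -0.0]
grip_width: 59.6
grip_force: 0.0
```

```bash
python3 go.py 636 -229 120 180;  python3 - <<'E'
from m import *
f=grab_frame('scene'); 
cv2.imwrite('pics/c4.png',cv2.resize(cv2.cvtColor(f['pixels'][180:370,80:340],cv2.COLOR_RGB2BGR),None,fx=3,fy=3,interpolation=cv2.INTER_CUBIC))
for s in('top','scene'):
    f=np.load(s+'.npy',allow_pickle=True).item()
    # handle ends / axes at z=8..16 for the two tools
    for c in blobs(f,(3,70,20),(22,255,255),80):
        P=onplane(f,c,12)[:,:2]; m=P.mean(0)
        if 600<m[0]<690 and abs(m[1])<260 and abs(m[1])>150: print(s,P[P[:,0].argmin()].round(),P[P[:,0].argmax()].round(),np.polyfit(P[:,0],P[:,1],1).round(3))
E
```

```text
t [-0.1668  0.1185  0.0243] rv [ 0.01 -0.13  0.08] pos [ 469.5 -347.7  144.7] q1,q6 [-0.64 -0.64]
top [ 590. -224.] [ 689. -231.] [ 3.00000e-03 -2.29095e+02]
top [579. 250.] [707. 245.] [-1.00000e-03  2.46887e+02]
scene [ 588. -231.] [ 693. -234.] [ 6.00000e-03 -2.33109e+02]
scene [580. 243.] [710. 240.] [-1.70000e-02  2.54179e+02]
```

View pics/c4.png

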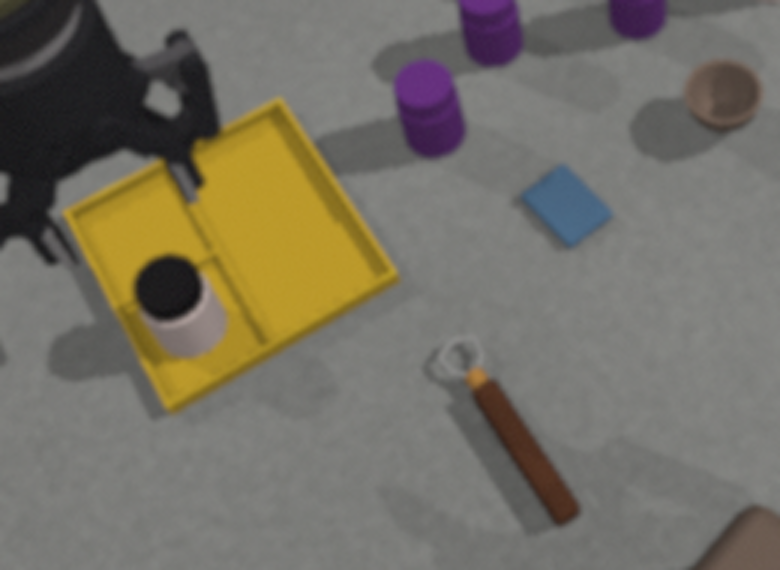

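The black jar stands upright in the yellow tray's far small compartment, at crop (180,310). The loop tool lies from (455,355) to (570,510). I'll fetch it next.

Call:
play_rows:
  deltas:
    - {"jaw": 0.5,"x": -0.03,"y": 0.02,"z": 0,"ax": 0,"ay": 0,"az": 0}
    - {"jaw": 0.5,"x": -0.1705,"y": 0.118,"z": 0.0,"ax": 0,"ay": 0,"az": 0}
    - {"jaw": 0.5,"x": -0.1705,"y": 0.118,"z": 0.0,"ax": 0,"ay": 0,"az": 0}
    - {"jaw": 0.5,"x": -0.1705,"y": 0.118,"z": 0.03,"ax": 0,"ay": 0,"az": 0}
    - {"jaw": 0.5,"x": -0.1705,"y": 0.118,"z": 0.06,"ax": 0,"ay": 0,"az": 0}
    - {"jaw": 0.5,"x": -0.1705,"y": 0.118,"z": 0.06,"ax": 0,"ay": 0,"az": 0}
    - {"jaw": 0.5,"x": -0.1705,"y": 0.118,"z": 0.06,"ax": 0,"ay": 0,"az": 0}

```text
time: 16.28
tool_pos: [640.3, -225.6, 77.4]
tcp_rot: [3.138, -0.007, -3.136]
wrist_force: [0.0, 0.2, -0.4]
grip_width: 42.7
grip_force: 0.0
```

Call:
play_rows:
  deltas:
    - {"jaw": 0.5,"x": 0,"y": 0,"z": 0,"ax": 0,"ay": 0,"az": 0}
    - {"jaw": 0.5,"x": 0,"y": 0,"z": 0,"ax": 0,"ay": 0,"az": 0}

```text
time: 16.45
tool_pos: [639.1, -230.0, 82.8]
tcp_rot: [-3.141, -0.003, -3.141]
wrist_force: [-0.3, -0.5, 0.0]
grip_width: 43.0
grip_force: 0.0
```

```bash
python3 go.py 640 -229.5 25 180
```

```text
t [-0.0011  0.0005  0.0578] rv [-0.01 -0.17  0.06] pos [ 639.1 -230.    82.8] q1,q6 [-0.34 -0.35]
```

Call:
play_rows:
  deltas:
    - {"jaw": 0.5,"x": -0.001,"y": 0.0005,"z": 0.03,"ax": 0,"ay": 0,"az": 0}
    - {"jaw": 0.5,"x": -0.001,"y": 0.0005,"z": 0.05,"ax": 0,"ay": 0,"az": 0}
    - {"jaw": 0.5,"x": -0.001,"y": 0.0005,"z": 0.0575,"ax": 0,"ay": 0,"az": 0}
    - {"jaw": 0.5,"x": -0.001,"y": 0.0005,"z": 0.0575,"ax": 0,"ay": 0,"az": 0}
    - {"jaw": 0.05,"x": -0.001,"y": 0.0005,"z": 0.0575,"ax": 0,"ay": 0,"az": 0}
    - {"jaw": 0.05,"x": -0.001,"y": 0.0005,"z": 0.0575,"ax": 0,"ay": 0,"az": 0}
    - {"jaw": 0.05,"x": -0.001,"y": 0.0005,"z": 0.0575,"ax": 0,"ay": 0,"az": 0}
    - {"jaw": 0.05,"x": -0.001,"y": 0.0005,"z": 0.0575,"ax": 0,"ay": 0,"az": 0}

```text
time: 17.12
tool_pos: [641.7, -229.9, 27.4]
tcp_rot: [-3.14, 0.001, -3.141]
wrist_force: [-0.5, -1.0, 6.5]
grip_width: 14.7
grip_force: 41.1
```

Call:
play_rows:
  deltas:
    - {"jaw": 0.05,"x": 0,"y": 0,"z": -0.025,"ax": 0,"ay": 0,"az": 0}
    - {"jaw": 0.05,"x": 0,"y": 0,"z": -0.06,"ax": 0,"ay": 0,"az": 0}
    - {"jaw": 0.05,"x": 0.005,"y": 0.015,"z": -0.09,"ax": 0,"ay": 0,"az": 0}
    - {"jaw": 0.05,"x": 0.174,"y": 0.566,"z": -0.1,"ax": 0,"ay": 0,"az": 0}
    - {"jaw": 0.05,"x": 0.174,"y": 0.566,"z": -0.1,"ax": 0,"ay": 0,"az": 0}
    - {"jaw": 0.05,"x": 0.174,"y": 0.566,"z": -0.1,"ax": 0,"ay": 0,"az": 0}
    - {"jaw": 0.05,"x": 0.174,"y": 0.566,"z": -0.1,"ax": 0,"ay": 0,"az": 0}
    - {"jaw": 0.05,"x": 0.174,"y": 0.566,"z": -0.1,"ax": 0,"ay": 0,"az": 0}

```text
time: 17.78
tool_pos: [573.7, -13.4, 119.6]
tcp_rot: [3.141, -0.001, -3.141]
wrist_force: [0.8, 0.4, 0.1]
grip_width: 15.1
grip_force: 40.3
```

```bash
python3 go.py 467.4 336 128 192.1
```

```text
t [ 0.106   0.3495 -0.0081] rv [  0.03  -0.05 -12.06] pos [573.7 -13.4 119.6] q1,q6 [-0.02 -0.02]
```

Call:
play_rows:
  deltas:
    - {"jaw": 0.05,"x": 0.106,"y": 0.3495,"z": -0.01,"ax": 0,"ay": 0,"az": 0}
    - {"jaw": 0.05,"x": 0.106,"y": 0.3495,"z": -0.01,"ax": 0,"ay": 0,"az": 0}
    - {"jaw": 0.05,"x": 0.106,"y": 0.3495,"z": -0.01,"ax": 0,"ay": 0,"az": 0}
    - {"jaw": 0.05,"x": 0.106,"y": 0.3495,"z": -0.01,"ax": 0,"ay": 0,"az": 0}
    - {"jaw": 0.05,"x": 0.106,"y": 0.3495,"z": -0.01,"ax": 0,"ay": 0,"az": -3}
    - {"jaw": 0.05,"x": 0.106,"y": 0.3495,"z": -0.01,"ax": 0,"ay": 0,"az": -6}
    - {"jaw": 0.05,"x": 0.106,"y": 0.3495,"z": -0.01,"ax": 0,"ay": 0,"az": -9}
    - {"jaw": 0.05,"x": 0.106,"y": 0.3495,"z": -0.01,"ax": 0,"ay": 0,"az": -12}

```text
time: 18.45
tool_pos: [476.4, 305.8, 129.1]
tcp_rot: [3.14, -0.001, -2.928]
wrist_force: [0.8, 0.6, -0.8]
grip_width: 15.0
grip_force: 40.3
```

```bash
python3 go.py 467.4 336 70 192.1
```

```text
t [0.0023 0.0313 0.0591] rv [ 0.06 -0.06  0.14] pos [476.4 305.8 129.1] q1,q6 [0.57 0.36]
```

Call:
play_rows:
  deltas:
    - {"jaw": 0.05,"x": 0.0023,"y": 0.0313,"z": 0,"ax": 0,"ay": 0,"az": 0}
    - {"jaw": 0.05,"x": 0.0023,"y": 0.0313,"z": 0.02,"ax": 0,"ay": 0,"az": 0}
    - {"jaw": 0.05,"x": 0.0023,"y": 0.0313,"z": 0.045,"ax": 0,"ay": 0,"az": 0}
    - {"jaw": 0.05,"x": 0.0023,"y": 0.0313,"z": 0.059,"ax": 0,"ay": 0,"az": 0}
    - {"jaw": 0.05,"x": 0.0023,"y": 0.0313,"z": 0.059,"ax": 0,"ay": 0,"az": 0}
    - {"jaw": 0.05,"x": 0.0023,"y": 0.0313,"z": 0.059,"ax": 0,"ay": 0,"az": 0}

```text
time: 18.95
tool_pos: [467.6, 333.7, 69.1]
tcp_rot: [3.141, -0.004, -2.931]
wrist_force: [0.2, 0.6, -0.6]
grip_width: 14.6
grip_force: 40.3
```

```bash
python3 go.py 467.4 336 30.5 192.1;  python3 - <<'E'
from m import *
f=grab_frame('scene'); 
cv2.imwrite('pics/c5.png',cv2.resize(cv2.cvtColor(f['pixels'][60:220,320:520],cv2.COLOR_RGB2BGR),None,fx=3,fy=3,interpolation=cv2.INTER_CUBIC))
E
```

```text
t [-0.0004  0.0023  0.0386] rv [ 0.01 -0.21 -0.01] pos [467.6 333.7  69.1] q1,q6 [0.62 0.41]
```

View pics/c5.png

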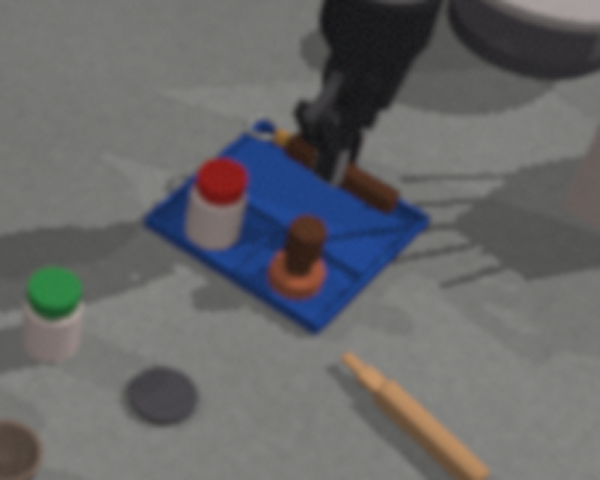

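The loop tool hangs level above the blue long compartment, from (262,130) to (395,205), parallel to its edge. I'll lower it.

Call:
play_rows:
  deltas:
    - {"jaw": 0.05,"x": 0,"y": 0.0015,"z": 0.02,"ax": 0,"ay": -0.2,"az": 0}
    - {"jaw": 0.05,"x": 0,"y": 0.0015,"z": 0.033,"ax": 0,"ay": -0.2,"az": 0}
    - {"jaw": 0.05,"x": 0,"y": 0.0015,"z": 0.0385,"ax": 0,"ay": -0.2,"az": 0}
    - {"jaw": 0.05,"x": 0,"y": 0.0015,"z": 0.0385,"ax": 0,"ay": -0.2,"az": 0}
    - {"jaw": 0.05,"x": 0,"y": 0.0015,"z": 0.0385,"ax": 0,"ay": -0.2,"az": 0}

```text
time: 19.42
tool_pos: [468.6, 335.7, 32.0]
tcp_rot: [3.14, 0.003, -2.931]
wrist_force: [0.9, -0.6, -1.2]
grip_width: 14.3
grip_force: 40.3
```

Call:
play_rows:
  deltas:
    - {"jaw": 0.05,"x": 0,"y": 0,"z": 0.0018,"ax": 0,"ay": 0,"az": 0}
    - {"jaw": 0.05,"x": 0,"y": 0,"z": 0.0018,"ax": 0,"ay": 0,"az": 0}
    - {"jaw": 0.45,"x": 0,"y": 0,"z": 0.0018,"ax": 0,"ay": 0,"az": 0}
    - {"jaw": 0.45,"x": 0,"y": 0,"z": 0.0018,"ax": 0,"ay": 0,"az": 0}
    - {"jaw": 0.45,"x": 0,"y": 0,"z": 0.0018,"ax": 0,"ay": 0,"az": 0}
    - {"jaw": 0.45,"x": 0,"y": 0,"z": -0.03,"ax": 0,"ay": 0,"az": 0}
    - {"jaw": 0.45,"x": 0,"y": 0,"z": -0.07,"ax": 0,"ay": 0,"az": 5}
    - {"jaw": 0.45,"x": 0,"y": 0,"z": -0.1,"ax": 0,"ay": 0,"az": 12}

```text
time: 20.08
tool_pos: [467.6, 335.2, 132.6]
tcp_rot: [3.141, 0.001, 3.138]
wrist_force: [0.5, 0.1, -0.2]
grip_width: 38.4
grip_force: 0.0
```

```bash
python3 go.py 655 244.5 90 180
```

```text
t [-0.1877 -0.0901  0.0427] rv [ 0.05  0.05 -0.19] pos [467.6 335.2 132.6] q1,q6 [0.62 0.63]
```

Call:
play_rows:
  deltas:
    - {"jaw": 0.5,"x": -0.04,"y": -0.019,"z": 0,"ax": 0,"ay": 0,"az": 0}
    - {"jaw": 0.5,"x": -0.1877,"y": -0.09,"z": 0,"ax": 0,"ay": 0,"az": 0}
    - {"jaw": 0.5,"x": -0.1877,"y": -0.09,"z": 0,"ax": 0,"ay": 0,"az": 0}
    - {"jaw": 0.5,"x": -0.1877,"y": -0.09,"z": 0.02,"ax": 0,"ay": 0,"az": 0}
    - {"jaw": 0.5,"x": -0.1877,"y": -0.09,"z": 0.043,"ax": 0,"ay": 0,"az": 0}
    - {"jaw": 0.5,"x": -0.1877,"y": -0.09,"z": 0.043,"ax": 0,"ay": 0,"az": 0}
    - {"jaw": 0.5,"x": -0.1877,"y": -0.09,"z": 0.043,"ax": 0,"ay": 0,"az": 0}

```text
time: 20.67
tool_pos: [655.9, 243.1, 84.3]
tcp_rot: [-3.141, -0.003, 3.139]
wrist_force: [-0.2, 0.3, -0.2]
grip_width: 42.8
grip_force: 0.0
```

Call:
play_rows:
  deltas:
    - {"jaw": 0.5,"x": 0,"y": 0,"z": 0,"ax": 0,"ay": 0,"az": 0}
    - {"jaw": 0.5,"x": 0,"y": 0,"z": 0,"ax": 0,"ay": 0,"az": 0}

```text
time: 20.83
tool_pos: [654.3, 246.4, 88.5]
tcp_rot: [3.14, 0.0, -3.139]
wrist_force: [0.7, 0.6, 0.4]
grip_width: 42.5
grip_force: 0.0
```

```bash
python3 go.py 655 244.5 26 180
```

```text
t [-0.0007 -0.002   0.0625] rv [0.08 0.01 0.14] pos [654.3 246.4  88.5] q1,q6 [0.36 0.36]
```

Call:
play_rows:
  deltas:
    - {"jaw": 0.5,"x": -0.0007,"y": -0.002,"z": 0.03,"ax": 0,"ay": 0,"az": 0}
    - {"jaw": 0.5,"x": -0.0007,"y": -0.002,"z": 0.053,"ax": 0,"ay": 0,"az": 0}
    - {"jaw": 0.5,"x": -0.0007,"y": -0.002,"z": 0.062,"ax": 0,"ay": 0,"az": 0}
    - {"jaw": 0.5,"x": -0.0007,"y": -0.002,"z": 0.062,"ax": 0,"ay": 0,"az": 0}
    - {"jaw": 0.05,"x": -0.0007,"y": -0.002,"z": 0.062,"ax": 0,"ay": 0,"az": 0}
    - {"jaw": 0.05,"x": -0.0007,"y": -0.002,"z": 0.062,"ax": 0,"ay": 0,"az": 0}
    - {"jaw": 0.05,"x": -0.0007,"y": -0.002,"z": 0.062,"ax": 0,"ay": 0,"az": 0}
    - {"jaw": 0.05,"x": -0.0007,"y": -0.002,"z": 0.062,"ax": 0,"ay": 0,"az": 0}

```text
time: 21.5
tool_pos: [657.6, 244.5, 28.3]
tcp_rot: [3.139, 0.004, -3.14]
wrist_force: [-1.4, 0.1, 5.9]
grip_width: 14.7
grip_force: 41.1
```

Call:
play_rows:
  deltas:
    - {"jaw": 0.05,"x": 0,"y": 0,"z": -0.025,"ax": 0,"ay": 0,"az": 0}
    - {"jaw": 0.05,"x": 0,"y": 0,"z": -0.06,"ax": 0,"ay": 0,"az": 0}
    - {"jaw": 0.05,"x": 0.005,"y": -0.015,"z": -0.09,"ax": 0,"ay": 0,"az": 0}
    - {"jaw": 0.05,"x": 0.2126,"y": -0.5205,"z": -0.1,"ax": 0,"ay": 0,"az": 0}
    - {"jaw": 0.05,"x": 0.2126,"y": -0.5205,"z": -0.1,"ax": 0,"ay": 0,"az": 0}
    - {"jaw": 0.05,"x": 0.2126,"y": -0.5205,"z": -0.1,"ax": 0,"ay": 0,"az": 0}
    - {"jaw": 0.05,"x": 0.2126,"y": -0.5205,"z": -0.1,"ax": 0,"ay": 0,"az": 0}
    - {"jaw": 0.05,"x": 0.2126,"y": -0.5205,"z": -0.1,"ax": 0,"ay": 0,"az": 0}

```text
time: 22.17
tool_pos: [571.8, 34.2, 120.3]
tcp_rot: [3.141, 0.003, -3.14]
wrist_force: [0.2, 0.1, -0.9]
grip_width: 14.6
grip_force: 40.3
```

```bash
python3 go.py 445 -276 128 180.4
```

```text
t [ 0.1273 -0.31   -0.0083] rv [ 0.05  0.16 -0.3 ] pos [571.8  34.2 120.3] q1,q6 [0.06 0.06]
```

Call:
play_rows:
  deltas:
    - {"jaw": 0.05,"x": 0.1273,"y": -0.31,"z": -0.01,"ax": 0,"ay": 0.1,"az": -0.3}
    - {"jaw": 0.05,"x": 0.1273,"y": -0.31,"z": -0.01,"ax": 0,"ay": 0.1,"az": -0.3}
    - {"jaw": 0.05,"x": 0.1273,"y": -0.31,"z": -0.01,"ax": 0,"ay": 0.1,"az": -0.3}
    - {"jaw": 0.05,"x": 0.1273,"y": -0.31,"z": -0.01,"ax": 0,"ay": 0.1,"az": -0.3}
    - {"jaw": 0.05,"x": 0.1273,"y": -0.31,"z": -0.01,"ax": 0,"ay": 0.1,"az": -0.3}
    - {"jaw": 0.05,"x": 0.1273,"y": -0.31,"z": -0.01,"ax": 0,"ay": 0.1,"az": -0.3}
    - {"jaw": 0.05,"x": 0.1273,"y": -0.31,"z": -0.01,"ax": 0,"ay": 0.1,"az": -0.3}
    - {"jaw": 0.05,"x": 0.1273,"y": -0.31,"z": -0.01,"ax": 0,"ay": 0.1,"az": -0.3}

```text
time: 22.83
tool_pos: [445.4, -274.7, 129.9]
tcp_rot: [3.142, 0.001, -3.135]
wrist_force: [0.3, -1.1, -0.9]
grip_width: 14.4
grip_force: 40.3
```

```bash
python3 go.py 445 -276 70 180.4
```

```text
t [ 0.0005 -0.0013  0.0599] rv [ 0.    0.05 -0.03] pos [ 445.4 -274.7  129.9] q1,q6 [-0.55 -0.56]
```

Call:
play_rows:
  deltas:
    - {"jaw": 0.05,"x": 0.0005,"y": -0.001,"z": 0.02,"ax": 0,"ay": 0,"az": 0}
    - {"jaw": 0.05,"x": 0.0005,"y": -0.001,"z": 0.045,"ax": 0,"ay": 0,"az": 0}
    - {"jaw": 0.05,"x": 0.0005,"y": -0.001,"z": 0.07,"ax": 0,"ay": 0,"az": 0}
    - {"jaw": 0.05,"x": 0.0005,"y": -0.001,"z": 0.08,"ax": 0,"ay": 0,"az": 0}
    - {"jaw": 0.05,"x": 0.0005,"y": -0.001,"z": 0.08,"ax": 0,"ay": 0,"az": 0}
    - {"jaw": 0.05,"x": 0.0005,"y": -0.001,"z": 0.08,"ax": 0,"ay": 0,"az": 0}

```text
time: 23.33
tool_pos: [445.7, -273.4, 49.3]
tcp_rot: [3.14, -0.001, -3.135]
wrist_force: [0.7, -0.6, -0.0]
grip_width: 14.6
grip_force: 40.3
```

```bash
python3 go.py 445 -276 31 180.4;  python3 - <<'E'
from m import *
f=grab_frame('scene'); 
cv2.imwrite('pics/c6.png',cv2.resize(cv2.cvtColor(f['pixels'][180:340,60:280],cv2.COLOR_RGB2BGR),None,fx=3,fy=3,interpolation=cv2.INTER_CUBIC))
E
```

```text
t [ 0.0007 -0.0026  0.0183] rv [ 0.07 -0.06 -0.01] pos [ 445.7 -273.4   49.3] q1,q6 [-0.55 -0.56]
```

View pics/c6.png

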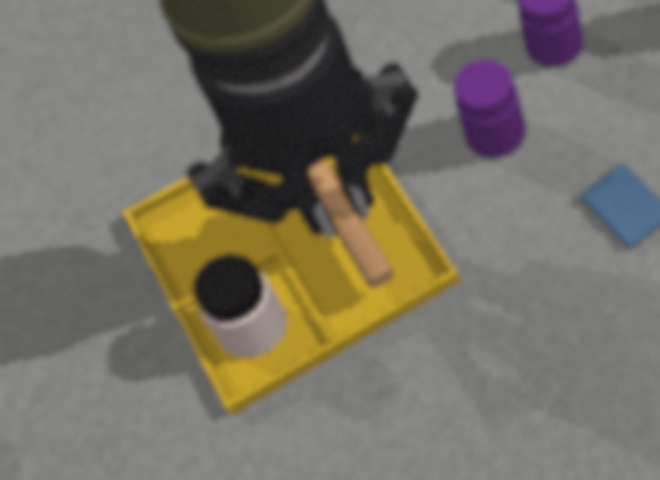

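The knife is held level over the yellow long compartment, with its handle end at (380,275). I'll lower and release it.

Call:
play_rows:
  deltas:
    - {"jaw": 0.05,"x": 0.0005,"y": -0.002,"z": 0.01,"ax": 0,"ay": 0,"az": 0}
    - {"jaw": 0.05,"x": 0.0005,"y": -0.002,"z": 0.0175,"ax": 0,"ay": 0,"az": 0}
    - {"jaw": 0.05,"x": 0.0005,"y": -0.002,"z": 0.0175,"ax": 0,"ay": 0,"az": 0}
    - {"jaw": 0.05,"x": 0.0005,"y": -0.002,"z": 0.0175,"ax": 0,"ay": 0,"az": 0}
    - {"jaw": 0.05,"x": 0.0005,"y": -0.002,"z": 0.0185,"ax": 0,"ay": 0,"az": 0}
    - {"jaw": 0.05,"x": 0.0005,"y": -0.002,"z": 0.0185,"ax": 0,"ay": 0,"az": 0}

```text
time: 23.88
tool_pos: [445.4, -275.6, 31.3]
tcp_rot: [3.141, -0.0, -3.135]
wrist_force: [-0.1, 0.1, 6.4]
grip_width: 14.4
grip_force: 41.1
```

Call:
play_rows:
  deltas:
    - {"jaw": 0.45,"x": 0,"y": 0,"z": 0,"ax": 0,"ay": 0,"az": 0}
    - {"jaw": 0.45,"x": 0,"y": 0,"z": 0,"ax": 0,"ay": 0,"az": 0}
    - {"jaw": 0.45,"x": 0,"y": 0,"z": 0,"ax": 0,"ay": 0,"az": 0}
    - {"jaw": 0.45,"x": 0,"y": 0,"z": -0.03,"ax": 0,"ay": 0,"az": 0}
    - {"jaw": 0.45,"x": 0,"y": 0,"z": -0.07,"ax": 0,"ay": 0,"az": 0}
    - {"jaw": 0.45,"x": 0,"y": 0,"z": -0.11,"ax": 0,"ay": 0,"az": 0}
    - {"jaw": 0.45,"x": 0,"y": 0,"z": -0.15,"ax": 0,"ay": 0,"az": 0}
    - {"jaw": 0.45,"x": 0,"y": 0,"z": -0.2,"ax": 0,"ay": 0,"az": 0}

```text
time: 24.55
tool_pos: [444.6, -275.3, 223.6]
tcp_rot: [3.14, -0.002, -3.135]
wrist_force: [0.5, 0.3, 0.0]
grip_width: 38.3
grip_force: 0.0
```

Call:
play_rows:
  deltas:
    - {"jaw": 0.45,"x": 0.05,"y": -0.15,"z": 0,"ax": 0,"ay": 0,"az": 0}
    - {"jaw": 0.45,"x": 0.05,"y": -0.15,"z": 0,"ax": 0,"ay": 0,"az": 0}
    - {"jaw": 0.45,"x": 0.05,"y": -0.15,"z": 0,"ax": 0,"ay": 0,"az": 0}
    - {"jaw": 0.45,"x": 0.05,"y": -0.15,"z": 0,"ax": 0,"ay": 0,"az": 0}
    - {"jaw": 0.45,"x": 0.05,"y": -0.15,"z": 0,"ax": 0,"ay": 0,"az": 0}
    - {"jaw": 0.45,"x": 0.05,"y": -0.15,"z": 0,"ax": 0,"ay": 0,"az": 0}

```text
time: 25.05
tool_pos: [395.4, -427.4, 221.3]
tcp_rot: [3.14, -0.001, -3.138]
wrist_force: [-0.4, 0.6, -0.4]
grip_width: 38.2
grip_force: 0.0
```

```bash
python3 - <<'E'
from m import *
a=grab_frame('top'); b=grab_frame('scene')
r=lambda f,y,x:cv2.resize(cv2.cvtColor(f['pixels'][y:y+100,x:x+133],cv2.COLOR_RGB2BGR),(400,300),interpolation=cv2.INTER_CUBIC)
cv2.imwrite('pics/f.png',np.vstack([np.hstack([r(a,165,120),r(a,180,360)]),np.hstack([r(b,85,350),r(b,210,90)])]))
for n,f in(('top',a),('scene',b)):
    for k,lo,hi,z in[('green',(55,120,50),(80,255,255),58),('red',(0,180,120),(5,255,255),61)]:
        for c in blobs(f,lo,hi): print(n,k,circ(f,c,z))
    P=cloud(f); m=(abs(P[...,0]-524)<35)&(abs(P[...,1]+4)<35)&(P[...,2]>26)&(f['range_z']>0); print('pot',P[m].mean(0).round())
    for k,lo,hi in[('blue',(108,150,50),(125,255,255)),('yellow',(20,150,80),(30,255,255)),('brown',(3,70,20),(18,255,255))]:
        for c in blobs(f,lo,hi,60):
            q=rect(f,c,15)
            if abs(q[0][0]-450)<80 and abs(q[0][1])<380: print(n,k,q)
E
```

```text
top green (447, 91, 16.8)
top red (431, 252, 15.6)
pot [524.  -5.  31.]
top blue ((456.8, 302.8), (np.float64(155.5), np.float64(146.5)), 12.1)
top yellow ((429.0, -306.6), (np.float64(153.0), np.float64(147.3)), 0.5)
top brown ((431.4, -274.8), (np.float64(15.5), np.float64(126.9)), 89.0)
top brown ((467.5, 335.1), (np.float64(100.8), np.float64(12.7)), 12.5)
top brown ((503.7, 269.8), (np.float64(36.0), np.float64(35.9)), 2.2)
scene green (451, 86, 19.9)
scene red (436, 249, 17.2)
pot [523.  -5.  31.]
scene blue ((463.7, 296.0), (np.float64(156.3), np.float64(150.0)), 12.0)
scene yellow ((435.7, -309.7), (np.float64(160.1), np.float64(147.6)), 0.3)
scene brown ((434.9, -277.5), (np.float64(131.7), np.float64(15.4)), 0.4)
scene brown ((477.9, 290.3), (np.float64(102.6), np.float64(101.9)), 12.3)
```

View pics/f.png

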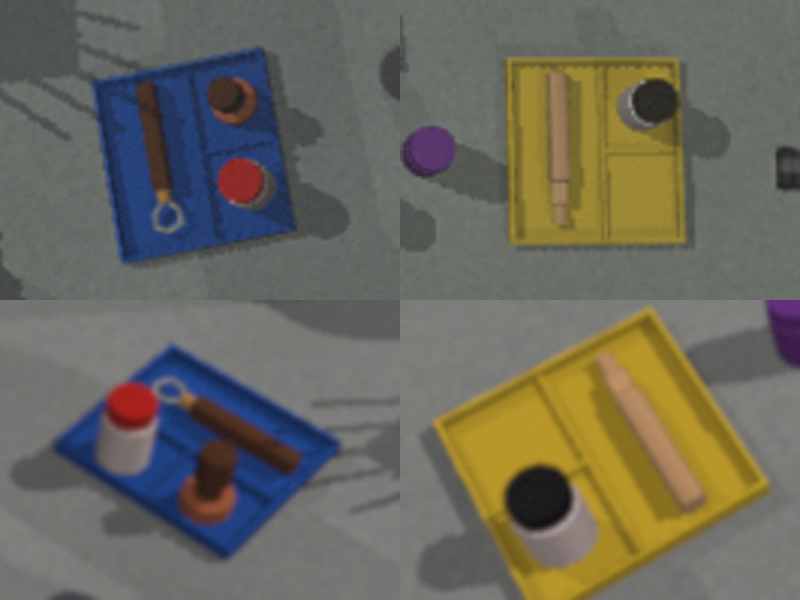

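The final view shows all five items seated in their compartments: loop tool, stamp and red jar in blue, knife and black jar in yellow. The green jar and the pinch pot have not moved. I'm handing in.

```bash
python3 -c "
from h import *
print(sign_off())"
```

```text
the job is handed in; nothing more can be done
None
```

Both class kits are made up and handed in: the final camera check showed all five items seated in their compartments and the green jar and pinch pot unmoved, but the judge returned no verdict.

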